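# Creep the sample case home under its counter stand

### The arm

A 6-joint arm with a two-finger parallel gripper is mounted at the origin on a cart in front of the work surface, level with it; the furniture and walls round the work are solid. World frame = base frame: x ahead of the robot, y to its left, z up, the work surface at z = 0. Lengths are in m, angles in degrees, forces in N, time in s.
With the tool pointing down it reaches from about 0.325 to 0.85 m from the base axis. Payload 15.5 kg.
Tool frame: the origin (TCP) lies at the very end of the fingers, on their centre line; the grasp point (between the pads) lies arm.grip_depth behind it (arm.grip_depth is the distance from the TCP to the grasp point, in m); z points along the fingers, y is the line along which they close (so a half turn about z gives the same grasp; the last joint's range is limited). The gripper opens to 91 mm and grips with 3 to 60 N. Pads are 32 mm wide; open, the fingers measure 118 mm over their backs; the gripper's body (76 mm by 178 mm) begins 60 mm behind the grasp point.
Start: joints at [58.814, 28.281, 77.091, -0, 74.628, -5.472], TCP at [0.271, 0.563, 0.214] pointing down, gripper open.
Joint ranges: [-166.48, 166.48], [-47.26, 123.95], [12.59, 153.08], [-70.14, 250.14], [6.76, 159.57], [-176.63, 176.63]. Speed limits (degrees/s): [108.29, 108.29, 147.25, 172.46, 172.46, 172.46].

### API

Orientations are given as a 3x3 rotation matrix whose columns are the frame's x, y, z axes.
In Python, from rig import arm gives the robot as it stands. Calls block until the motion is done:
- arm.move_to(position, orientation): joint-space move of the TCP to a pose.
- arm.move_l(position, orientation=None, feed=0.15): straight line of the TCP; orientation=None keeps the orientation; feed is the mean speed in m/s.
- arm.move_joints(angles): joint-space move.
- arm.grip(opening): finger opening in m; the grip force is fixed at half the most; returns when the fingers have stopped.
- arm.sleep(seconds).
- arm.solve_ik(position, orientation): joint angles nearest the present ones, or None.
- arm.snapshot(name): name is "side" or "top" or "wrist"; returns the picture (420x560x3 uint8, red, green, blue); there is no depth.
- arm.get_calibration(name): a dict with "intrinsics" (3x3 intrinsics, pixels), "cam_to_world" (4x4, takes a point from camera to world coordinates). Camera axes: x right, y down, z forward; pixel columns grow to the right and rows downward; lengths in m; the calibration is good to about 2 mm. A picture is of the moment at which its call begins: read the wrist's pose just before it. get_calibration takes no time and is no camera call; for the wrist camera it gives the pose at the moment of the call.
A pose or a line that the arm cannot do raises arm.Unreachable and nothing moves.
- arm.sign_off(): hands the job in; it is judged then, once.
Readings, each from a call of its own:
- arm.current_t(): time.
- arm.current_joint_positions(): joint angles.
- arm.current_dq(): joint speeds.
- arm.current_tau(): joint torques, N m.
- arm.current_ee_pos(): TCP position.
- arm.current_tool_rot(): TCP orientation.
- arm.current_force(): force on the tool from outside, world axes, zero at the start.
- arm.current_torque(): the same for the moment, N m.
- arm.current_width(): finger opening in m.
- arm.current_grasp_force(): force on a finger pad.
Only numpy, scipy, OpenCV 4.12 (cv2) and the standard library are available. Lean on these libraries where they do the work, as an engineer would, in place of code of your own. Each camera call takes 0.05 s, during which the arm holds its last target. There are 200 camera calls.

### The job

The heavy clear-fronted case of chocolate samples was left part-way out of the bay of its wooden counter stand: push it home until its back is pressed squarely against the rubber bumpers of the stop bar at the back of the bay, which is set deeper or shallower from day to day and has to be felt. The case fits closely and binds when pushed at one side only, so creep it in by its two wooden front posts, left and right in turn, and ease off rather than force it when it binds or meets the stop. Push at the posts and never touch the clear front pane; leave the tin and the timer on the stand, the tape dispenser and the ribbon spool as they are.

Things in the scene. Friction and masses are not known exactly. Their poses are not given: they have to be found in the camera images.
- stand: Counter stand of brown wood, fixed on the table: 178 mm deep, 200 wide, 124 high. Two side cheeks (inner faces y = -89 and +89 mm, from x = -44 to +102), stop bar at the back, deck on top; the bay is open in front, its floor is the table top. Origin: on the table top, in the bay; x points into the bay, away from the robot (world yaw -0.12 to 0.15 rad), y left, z up.
- deck_edge (a point): Middle of the lower front edge of the stand's deck, 98 mm above the table, at x = -72 mm of the stand. The deck overhangs the front of the case by 9 to 19 mm when that is home; gallery rail to 124 mm, tin to 183 mm high. An upright tool cannot follow the case under it: for the last part lean the tool 30 to 40 degrees, fingertips ahead, hand toward the robot.
- stop_mount: Rear crosspiece of the stand (fixed; origin at x = +97 mm of the stand, on the table) with the adjustable stop bar, locked, in front of it. The bar's two rubber bumpers (18 mm wide, at y = -60 and +60, z = 30 mm) face the back of the case, at some x from +67 to +77 mm of the stand, which is not given: feel for it. They yield 1 to 3 mm under a firm push.
- case: Closed case of pale wood with clear front and top, chocolates inside: 130 mm deep (x), 166 wide (y), 90 high, about 0.95 kg; 6 mm of play to each cheek. Origin: centre of its underside; x points to its back (into the bay), y left, z up. Home, its origin is at x = +2 to +12 mm of the stand. It starts at x = -80 to -55 mm, its back between the cheeks, up to 0.06 rad askew.
- post_left (a point): Middle of the front face of the case's left front post, a wooden post 25 mm wide, 88 mm high, 8 mm proud of the clear pane; in the case's frame at x = -65, y = +70.5, z = +45 mm. Push here: the case slides under 3 to 8 N at one post; over 12 N means that it binds or is at the stop; up to 17 N at the post that lags frees a bind.
- post_right (a point): The same point of the right front post; in the case's frame at x = -65, y = -70.5, z = +45 mm.
- case_pane: Clear front pane of the case between the front posts, 116 mm wide, 84 mm high, 8 mm behind the posts' front faces. Origin: middle of its lower edge. Not to be touched.
- zebra_tin: Round black-and-white striped tin with a white lid, 131 mm wide, 73 mm high, loose on the stand's deck. Origin: centre of its underside.
- timer: White kitchen timer, 62 mm wide and high, 26 mm thick, loose on the stand's deck beside the tin. Origin: centre of its underside.
- tape_dispenser: Dark desk tape dispenser, 36 x 153 x 82 mm, loose on the table to the left of the work. Origin: centre of its underside.
- ribbon_spool: Spool of ribbon, 85 x 77 x 26 mm, lying loose on the table at the left. Origin: near the centre of its underside.

How it is judged (in metres and radians):
On the way:
1. the case is pressed squarely against the stop bar (contact force between case and stop_mount above 3 N and angle between the x axis of case and the x axis of stand, either way round below 0.025 rad), for 0.1 s.
At the end, for the whole second after the job is handed in: Having been pressed against the stop bar, the case stands at rest in the bay, its origin no more than 2 mm short of the stand's origin or beyond it, and square with the stand to within 0.025 rad (x of case in the frame of stand above -0.002 m and angle between the x axis of case and the x axis of stand, either way round below 0.025 rad and linear speed of case below 0.01 m/s); the robot touches nothing.
It fails at once if the case is forced: pushed with more than 50 N (contact force between the fingers and case above 50 N).
It fails at once if the clear pane is touched (contact force between the fingers and case_pane above 1 N).
It fails at once if the tin or the timer on the stand is disturbed (moved over 15 mm) (distance of any of zebra_tin, timer from where it was at the start of the episode above 0.015 m).
It fails at once if the tape dispenser or the ribbon spool is disturbed (moved over 20 mm) (distance of any of tape_dispenser, ribbon_spool from where it was at the start of the episode above 0.02 m).
It also fails if it takes over 72 s, if anything falls off the work surface, if the arm or the gripper's body presses on something with over 40 N, if the wrist force passes 120 N, or if a joint passes its speed limit or range.

## Working session

There is one attempt and no reset: what is moved stays moved. The work goes in short steps, each a Python script; the robot and the scene stay as the last script left them, time stands still between calls to the robot, and variables do not carry over. Pictures are saved under pics/ and viewed, at most 10 in all, crops included, and the job is handed in when it is done.

```bash
mkdir -p pics; ls; python3 - <<'E'
from rig import arm
import cv2,numpy as np
for n in("top","side"):
    im=arm.snapshot(n); cv2.imwrite(f"pics/{n}0.png",im[:,:,::-1])
    c=arm.get_calibration(n); print(n,np.round(c["intrinsics"],1).tolist(),np.round(c["cam_to_world"],3).tolist())
print(arm.current_t(),arm.grip_depth,arm.current_force())
E
```

```text
pics
top [[432.5, 0.0, 275.5], [0.0, 432.5, 206.4], [0.0, 0.0, 1.0]] [[0.012, -0.978, 0.207, 0.333], [-1.0, -0.012, 0.001, -0.026], [0.001, -0.207, -0.978, 1.18], [0.0, 0.0, 0.0, 1.0]]
side [[398.8, 0.0, 274.7], [0.0, 398.8, 206.7], [0.0, 0.0, 1.0]] [[0.957, 0.22, -0.187, 0.733], [0.289, -0.746, 0.6, -0.56], [-0.008, -0.629, -0.777, 0.785], [0.0, 0.0, 0.0, 1.0]]
0.1 0.0188 [ 0.42866246 -0.05245342 -0.06620295]
```

View pics/top0.png

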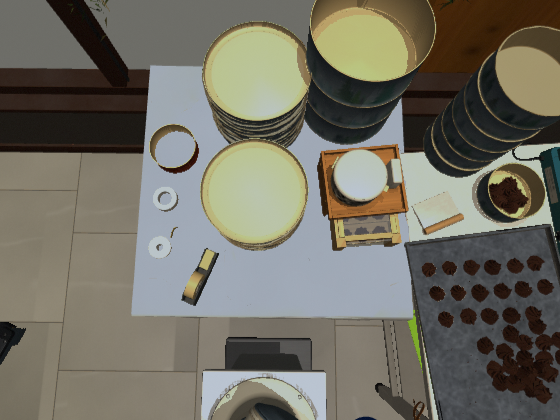

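View pics/side0.png

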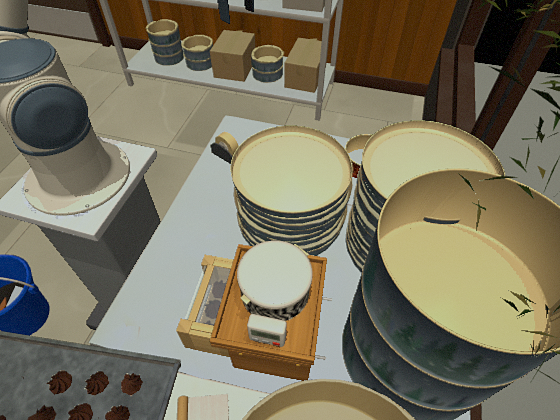

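The top view shows the stand at about (362,180), with the case sticking out toward the robot at (367,232). A tall bowl stack stands to the left at (255,195), with the dispenser at (200,277). I'll enlarge both views next.

```bash
python3 - <<'E'
import cv2,numpy as np
t=cv2.imread("pics/top0.png")[140:260,310:420]; s=cv2.imread("pics/side0.png")[235:385,170:335]
a=cv2.resize(t,None,fx=5,fy=5,interpolation=cv2.INTER_CUBIC); cv2.imwrite("pics/tc.png",a)
a=cv2.resize(s,None,fx=4,fy=4,interpolation=cv2.INTER_CUBIC); cv2.imwrite("pics/sc.png",a)
E
```

```text
(no output)
```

View pics/tc.png

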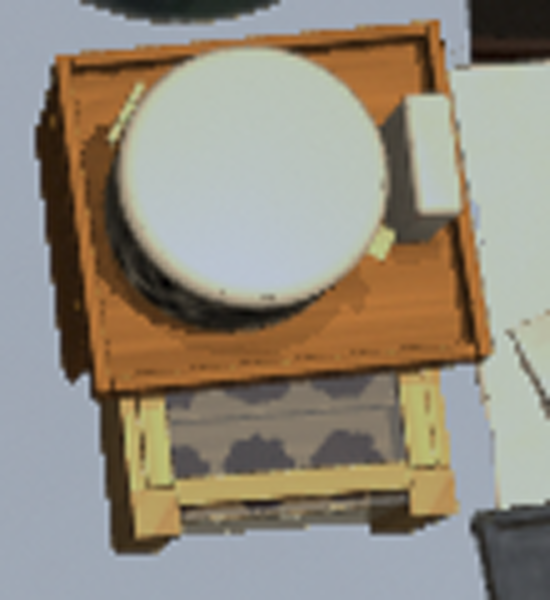

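View pics/sc.png

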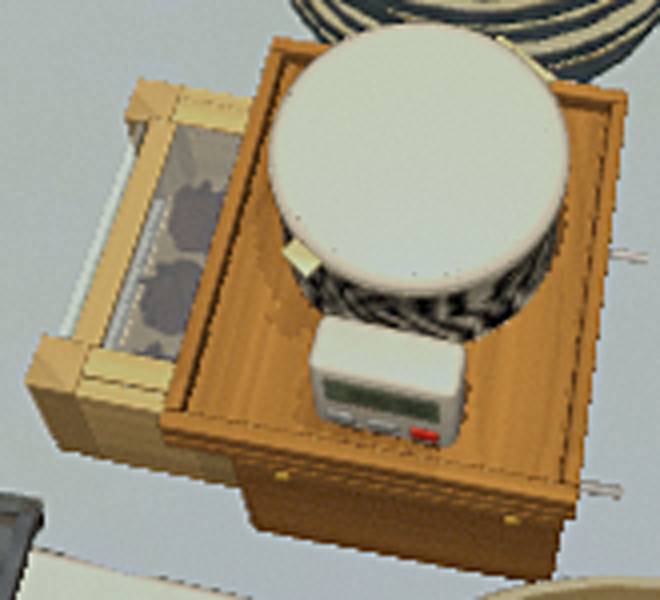

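```bash
cat > h.py <<'E'
from rig import arm
import numpy as np
def ray(n,u,v,z):
    c=arm.get_calibration(n);K=c["intrinsics"];T=np.array(c["cam_to_world"])
    d=T[:3,:3]@np.linalg.solve(K,[u,v,1]);o=T[:3,3]
    return o+d*(z-o[2])/d[2]
E
python3 - <<'E'
from h import *
P=lambda l,z,n,f,o:[print(n,k,np.round(ray(n,u/f+o[0],v/f+o[1],z),4)) for k,u,v in l]
T=("top",5,(310,140));S=("side",4,(170,235))
P([("FL",97,394),("FR",491,357),("BR",439,22),("BL",57,57)],.124,*T)
P([("FL",275,40),("FR",162,432),("BR",576,500),("BL",627,92)],.124,*S)
print("posts")
P([("Lout",133,514),("Lin",181,511),("Rin",411,492),("Rout",456,488)],.088,*T)
P([("Lout",140,80),("Lin",127,115),("Rin",45,335),("Rout",27,370)],.088,*S)
for k,r in(("tape",ray("top",200,277,.04)),("plates",ray("top",305,195,.15)),("plates front",ray("top",255,248,.1))):print(k,np.round(r,3))
E
```

```text
top FL [ 0.5266 -0.159   0.124 ]
top FR [ 0.5477 -0.3554  0.124 ]
top BR [ 0.7233 -0.3377  0.124 ]
top BL [ 0.7019 -0.1409  0.124 ]
side FL [ 0.5339 -0.1628  0.124 ]
side FR [ 0.5557 -0.3603  0.124 ]
side BR [ 0.7278 -0.3379  0.124 ]
side BL [ 0.707  -0.1427  0.124 ]
posts
top Lout [ 0.4716 -0.1809  0.088 ]
top Lin [ 0.4734 -0.2053  0.088 ]
top Rin [ 0.4845 -0.3224  0.088 ]
top Rout [ 0.4868 -0.3453  0.088 ]
side Lout [ 0.465  -0.1838  0.088 ]
side Lin [ 0.4669 -0.2049  0.088 ]
side Rin [ 0.4772 -0.3232  0.088 ]
side Rout [ 0.4765 -0.3407  0.088 ]
tape [0.384 0.169 0.04 ]
plates [ 0.58  -0.097  0.15 ]
plates front [0.455 0.025 0.1  ]
```

```bash
cat >> h.py <<'E'
YAW=0.107; O=np.array([.6125,-.2515]); A=np.radians(40); ZC=.046
ex=np.array([np.cos(YAW),np.sin(YAW)]); ey=np.array([-ex[1],ex[0]])
CF,CU=.016*np.cos(A),.016*np.sin(A)   # leading fingertip edge relative to the TCP
def rot(s=1):
    z=np.r_[np.sin(A)*ex,-np.cos(A)]; y=s*np.r_[ey,0]
    return np.column_stack([np.cross(y,z),y,z])
def pos(x,y,z=ZC):   # TCP for the leading edge at stand x,y, height z
    return np.r_[O+(x-CF)*ex+y*ey, z-CU]
def edge():          # leading edge now, stand x,y
    d=np.array(arm.current_ee_pos())[:2]-O
    return d@ex+CF, d@ey
def fx(): return -float(np.array(arm.current_force())[:2]@ex)
E
python3 - <<'E'
from h import *
# bowl-stack rim centre by triangulation (top, side)
L=[]
for n,u,v in(("top",254.5,190),("side",292,167)):
    p,q=ray(n,u,v,0.),ray(n,u,v,.1); L.append((p,(q-p)/np.linalg.norm(q-p)))
(p,a),(q,b)=L; s=np.linalg.lstsq(np.c_[a,-b],q-p,rcond=None)[0]; print("stack",p+a*s[0],q+b*s[1])
for n,u,v in(("top",308,192),("top",255,236)):print(np.round(ray(n,u,v,(p+a*s[0])[2]),3))
print(np.round(arm.current_tool_rot(),2).tolist())
for s in(1,-1):
  for x,y,z in((-.16,.074,.046),(-.055,.074,.046),(-.16,-.07,.046),(-.055,-.07,.046),(-.2,.07,.2)):
    q=arm.solve_ik(pos(x,y,z),rot(s)); print(s,x,y,None if q is None else np.round(q,0))
E
```

```text
stack [0.58582002 0.02583533 0.17224517] [0.5898322  0.02797788 0.17336273]
[ 0.582 -0.103  0.172]
[0.475 0.022 0.172]
[[-0.9, 0.43, -0.0], [0.43, 0.9, -0.0], [0.0, -0.0, -1.0]]
1 -0.16 0.074 [-58.  43. 136. 115.  40.  92.]
1 -0.055 0.074 [-43.  41. 125. 114.  32. 110.]
1 -0.16 -0.07 [-66.  41. 118.  81.  38. 124.]
1 -0.055 -0.07 [-54.  42. 110.  82.  34. 137.]
1 -0.2 0.07 [-66.  13. 129.  63.  43. 148.]
-1 -0.16 0.074 [-58.  43. 136. 115.  40. -88.]
-1 -0.055 0.074 [-43.  41. 125. 114.  32. -70.]
-1 -0.16 -0.07 [-66.  41. 118.  81.  38. -56.]
-1 -0.055 -0.07 [-54.  42. 110.  82.  34. -43.]
-1 -0.2 0.07 [-66.  13. 129.  63.  43. -32.]
```

```bash
python3 - <<'E'
from h import *
import cv2
arm.grip(0.0); print(arm.current_t(),arm.current_width())
R0=np.array(arm.current_tool_rot())
arm.move_to([.22,.36,.32],R0)
arm.move_to(pos(-.20,-.01,.27),rot(-1)); print(arm.current_t())
arm.move_to(pos(-.17,-.07,.12),rot(-1)); print(arm.current_t(),np.round(arm.current_joint_positions(),0))
arm.move_l(pos(-.165,-.07),feed=.1); print(arm.current_t(),np.round(arm.current_force(),2),edge())
print("before",fx())
cv2.imwrite("pics/top1.png",cv2.resize(arm.snapshot("top")[130:280,300:440],None,fx=4,fy=4,interpolation=2)[:,:,::-1])
E
```

```text
1.4667 0.0007127029812281722
5.325
6.025 [-68.  31. 116.  67.  42. -39.]
6.9167 [ 0.16 -0.29 -0.  ] (np.float64(-0.16488226371173528), np.float64(-0.07030856356850625))
before -0.12444599022670658
```

View pics/top1.png

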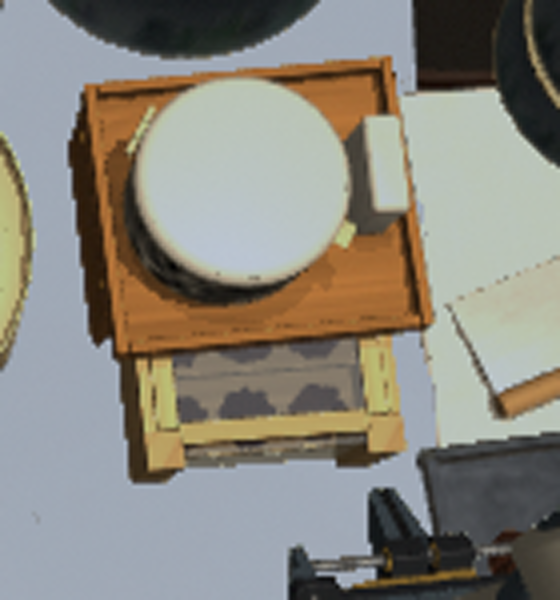

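The fingertip at about (380,490) sits in front of the right post at (386,440), with the gripper off to one side and clear of the stack. I'll start the first gentle push on the right post.

```bash
cat >> h.py <<'E'
def push(y,x0,xmax,flim=11,step=.002,feed=.04,verbose=False):
    """creep the edge from x0 to xmax; stop above flim; returns x of edge, force, contact x"""
    b=fx(); x=x0; c=None; fm=0
    while x<xmax-1e-6:
        x=min(x+step,xmax); arm.move_l(pos(x,y),feed=feed); f=fx()-b; fm=max(f,fm)
        if verbose: print(round(x,4),round(f,1),round(arm.current_t(),2))
        if c is None and f>1.5: c=x
        if f>flim: break
    r=(x,f,fm,c); print("y%+.3f x %.4f f %.1f max %.1f contact %s t %.1f"%(y,x,f,fm,c,arm.current_t())); return r
def swap(y0,x0,y1,x1,back=.012):
    """back off from y0 at x0 and go in front of y1 at x1"""
    xb=min(x0-back,x1)
    arm.move_l(pos(xb,y0),feed=.12); arm.move_l(pos(xb,y1),feed=.25)
    if x1-xb>.003: arm.move_l(pos(x1,y1),feed=.1)
YL,YR=.074,-.069
E
python3 - <<'E'
from h import *
arm.move_l(pos(-.15,YR),feed=.1)
push(YR,-.15,-.127,verbose=True)
E
```

```text
-0.148 0.7 7.52
-0.146 3.4 7.77
-0.144 3.5 8.02
-0.142 3.3 8.27
-0.14 3.2 8.52
-0.138 4.0 8.77
-0.136 3.7 9.02
-0.134 4.7 9.27
-0.132 8.2 9.52
-0.13 11.1 9.77
y-0.069 x -0.1300 f 11.1 max 11.1 contact -0.146 t 9.8
```

```bash
python3 - <<'E'
from h import *
swap(YR,-.13,YL,-.156)
l=push(YL,-.156,-.120)
swap(YL,l[0],YR,-.136)
r=push(YR,-.136,-.108)
swap(YR,r[0],YL,l[0]-.004)
l=push(YL,l[0]-.004,-.100)
E
```

```text
y+0.074 x -0.1200 f 3.8 max 5.1 contact -0.13799999999999998 t 15.4
y-0.069 x -0.1080 f 4.1 max 4.4 contact -0.124 t 19.9
y+0.074 x -0.1000 f 3.3 max 4.7 contact -0.11199999999999999 t 23.9
```

```bash
python3 - <<'E'
from h import *
swap(YL,-.100,YR,-.109)
r=push(YR,-.109,-.088)
swap(YR,r[0],YL,-.100)
l=push(YL,-.100,-.082,step=.0015)
swap(YL,l[0],YR,r[0]-.001)
r=push(YR,r[0]-.001,-.072,step=.0015)
E
```

```text
y-0.069 x -0.0880 f 4.2 max 4.2 contact -0.10099999999999999 t 27.9
y+0.074 x -0.0820 f 5.4 max 5.9 contact -0.094 t 31.8
y-0.069 x -0.0720 f 3.8 max 3.8 contact -0.08299999999999999 t 36.0
```

```bash
python3 - <<'E'
from h import *
import cv2
swap(YR,-.072,YL,-.082)
l=push(YL,-.082,-.066,step=.0015)
swap(YL,l[0],YR,-.073)
r=push(YR,-.073,-.061,step=.0015,verbose=True)
cv2.imwrite("pics/side1.png",cv2.resize(arm.snapshot("side")[200:400,140:340],None,fx=3,fy=3,interpolation=2)[:,:,::-1])
E
```

```text
y+0.074 x -0.0660 f 5.1 max 6.3 contact -0.0775 t 39.8
-0.0715 -0.8 41.25
-0.07 0.2 41.5
-0.0685 1.3 41.75
-0.067 4.3 42.0
-0.0655 3.6 42.25
-0.064 2.5 42.5
-0.0625 3.2 42.75
-0.061 3.3 43.0
y-0.069 x -0.0610 f 3.3 max 4.3 contact -0.06699999999999999 t 43.0
```

View pics/side1.png

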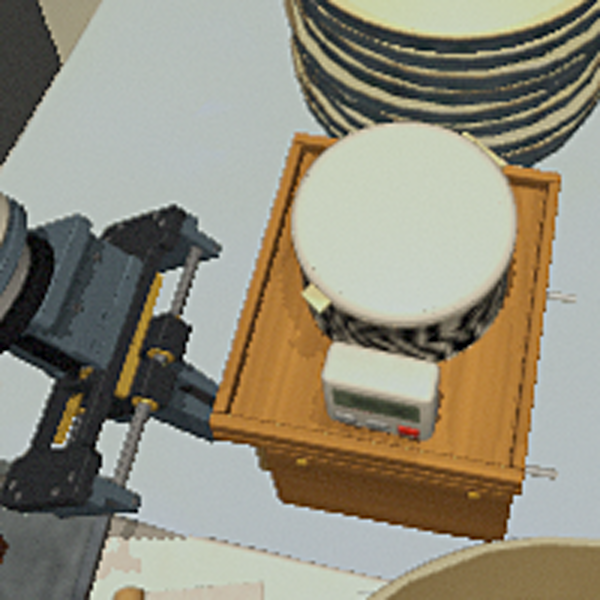

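The case front is now under the deck edge. The fingers reach below it at about (215,420), and the hand is clear of the rail and tin.

```bash
python3 - <<'E'
from h import *
swap(YR,-.061,YL,-.067)
l=push(YL,-.067,-.056,step=.0015)
swap(YL,l[0],YR,-.062)
r=push(YR,-.062,l[0]+.003,step=.0013,flim=10,verbose=True)
E
```

```text
y+0.074 x -0.0560 f 4.8 max 4.8 contact -0.0625 t 46.3
-0.0607 -0.5 47.75
-0.0594 -0.5 48.0
-0.0581 2.6 48.25
-0.0568 3.6 48.5
-0.0555 6.4 48.75
-0.0542 17.0 49.0
y-0.069 x -0.0542 f 17.0 max 17.0 contact -0.05809999999999999 t 49.0
```

```bash
python3 - <<'E'
from h import *
swap(YR,-.0542,YL,-.0605)
l=push(YL,-.0605,-.045,step=.001,flim=11,verbose=True)
E
```

```text
-0.0595 -1.4 50.48
-0.0585 -1.7 50.73
-0.0575 -0.8 50.98
-0.0565 -0.6 51.23
-0.0555 3.5 51.48
-0.0545 10.0 51.73
-0.0535 18.7 51.98
y+0.074 x -0.0535 f 18.7 max 18.7 contact -0.055499999999999994 t 52.0
```

```bash
python3 - <<'E'
from h import *
swap(YL,-.0535,YR,-.0585,back=.008)
r=push(YR,-.0585,-.048,step=.001,flim=11,verbose=True)
arm.sleep(.3); print(fx())
swap(YR,r[0],YL,-.0575,back=.008)
l=push(YL,-.0575,-.048,step=.001,flim=11,verbose=True)
arm.sleep(.3); print(fx())
E
```

```text
-0.0575 -0.1 53.2
-0.0565 0.5 53.45
-0.0555 5.7 53.7
-0.0545 12.7 53.95
y-0.069 x -0.0545 f 12.7 max 12.7 contact -0.0555 t 54.0
12.349095848708412
-0.0565 0.7 55.73
-0.0555 5.6 55.98
-0.0545 11.2 56.23
y+0.074 x -0.0545 f 11.2 max 11.2 contact -0.0555 t 56.2
12.005596368558836
```

```bash
python3 - <<'E'
from h import *
arm.move_l(pos(-.13,YL),feed=.12); arm.sleep(.3)
print(arm.current_t(),np.round(arm.current_force(),2)); arm.sign_off()
E
```

```text
57.6 [-0.01  0.78  0.01]
the job is handed in; nothing more can be done
```

I pushed the case home against the stop bar and handed the job in at about 58 s of the 72 s. Both posts met firm, equal resistance at the same depth (about 12 N each, peak 18.7 N), so by feel it sits square. The arm was backed off the case before hand-in, and I took no picture after the final pushes.

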